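# Run the wooden beads out of the parts hopper

### The job

Run the wooden bag-handle beads out of the bench hopper into the box under its chute: draw the slide gate out by its upturned lip, past the half-way click, until it comes up firmly against its end stop, and leave it open. The stop is only a hand-tight collar on the guide rod, so feel for it and do not wrench the gate against it; leave the box, the jar, the mallet and the iron weight where they are.

Things in the scene. Friction and masses are not known exactly. Their poses are not given: they have to be found in the camera images.
- hopper: Bench hopper of grey sheet steel on an angle-iron stand, fixed; about 230 x 110 mm, 324 mm high. Origin on the bench (z = 0) under the middle of its outlet; +y is the way the gate is drawn out, +x the way the chute runs down to the box. The cheek on the gate side is an upright wall, outer face at y = +46 mm (top rim +50), x = -150 to +70 mm, 188 to 324 mm high.
- gate (a joint): Slide gate's draw along the hopper's +y, m; 0 shut, found at 0 to 8 mm. Level steel plate 118 mm wide, top face 185 mm up, with an upturned lip to hook or pull. Slides with about 7 N friction, stays where left. At about 30 to 50 mm a spring plunger clicks over a rib (the pull rises by up to 10 N): not the end. The stop comes at 95 to 125 mm, as the collar is set.
- gate_lip (a point): Middle of the top of the gate's lip, on its inner face (towards the hopper), 228 mm up; y = +118.5 mm in the hopper's frame when shut, moves with the gate. Axes as the hopper's. The lip is upright, 104 mm wide along x (+-52 mm), 5 mm thick, from the plate (185 mm up) to a rolled 8 mm edge at 232 mm. Some 70 mm of open plate between lip and cheek leave room for the fingers.
- rod_end (a point): Free end of the 10 mm guide rod that stands out of the hopper along +y (x = +90 mm, 200 mm up, to y = +292 mm). The gate's ear, the lip carried on to x = +109 mm, slides on it and strikes the end stop: a split collar (32 mm diameter, 18 mm long, thumb screw up to 234 mm high) clamped with its face 74 to 44 mm short of this point. 5 to 15 N against it is firm, over 20 N too much.
- bead0_center (a point): Centre of one of five turned wooden beads, 36 mm diameter, 16 g, at first lying on the shut gate inside the hopper; when the gate is drawn they drop into the chute and roll into the box by themselves.
- bead1_center (a point): Centre of another of five turned wooden beads, 36 mm diameter, 16 g, at first lying on the shut gate inside the hopper; when the gate is drawn they drop into the chute and roll into the box by themselves.
- bead2_center (a point): Centre of another of five turned wooden beads, 36 mm diameter, 16 g, at first lying on the shut gate inside the hopper; when the gate is drawn they drop into the chute and roll into the box by themselves.
- bead3_center (a point): Centre of another of five turned wooden beads, 36 mm diameter, 16 g, at first lying on the shut gate inside the hopper; when the gate is drawn they drop into the chute and roll into the box by themselves.
- bead4_center (a point): Centre of another of five turned wooden beads, 36 mm diameter, 16 g, at first lying on the shut gate inside the hopper; when the gate is drawn they drop into the chute and roll into the box by themselves.
- box: Open wooden box for the beads, 180 x 150 mm, 72 mm high, walls 8 mm, loose on the bench with the end of the chute over its rim. Origin in the centre of its underside, x along its long side, z up.
- jar: Bystander: amber jar with a black cap, 68 mm diameter, 115 mm high, standing free; origin at the centre of its foot.
- mallet: Bystander: mallet with a hide head (56 mm diameter, 90 mm long along its y, centred at x = +100 mm) and a wooden handle along x from -120 to +80 mm, lying free; origin on the bench under the handle.
- weight: Bystander: round cast-iron holding-down weight with a knob, 76 mm diameter, 84 mm high, 0.95 kg; origin at the centre of its foot.
Things that resemble listed ones, but are neither listed nor needed, are in the scene too. Several things have the shape of the box; the one meant has the colours described above.

How it is judged:
On the way:
1. the gate, drawn out past the click, is pressed against its end stop with more than 3 N (contact force between gate and hopper above 3 N and value of joint gate above 0.09 m), for 0.15 s.
At the end, for the whole second after the job is handed in: The gate stands open, drawn out by more than 90 mm, at rest, and all five beads lie in the box (their centres inside its walls and below 70 mm) (value of joint gate above 0.09 m and velocity of joint gate between -0.01 and 0.01 m/s and x of bead0_center in the frame of box between -0.083 and 0.083 m and y of bead0_center in the frame of box between -0.068 and 0.068 m and height (world z) of each of bead0_center, bead1_center, bead2_center, bead3_center, bead4_center below 0.07 m and x of bead1_center in the frame of box between -0.083 and 0.083 m and y of bead1_center in the frame of box between -0.068 and 0.068 m and x of bead2_center in the frame of box between -0.083 and 0.083 m and y of bead2_center in the frame of box between -0.068 and 0.068 m and x of bead3_center in the frame of box between -0.083 and 0.083 m and y of bead3_center in the frame of box between -0.068 and 0.068 m and x of bead4_center in the frame of box between -0.083 and 0.083 m and y of bead4_center in the frame of box between -0.068 and 0.068 m); the robot touches nothing.
It fails at once if the gate is wrenched against its end stop with more than 25 N (contact force between gate and hopper above 25 N and value of joint gate above 0.07 m).
It fails at once if the jar, the mallet, the iron weight or the box is moved more than 25 mm or the jar tipped (distance of any of jar, mallet, weight, box from where it was at the start of the episode above 0.025 m or angle between jar's own z axis and vertical above 0.4 rad).
It also fails if it takes over 43 s, if anything falls off the work surface, if the arm or the gripper's body presses on something with over 40 N, if the wrist force passes 120 N, or if a joint passes its speed limit or range.

### The arm

A 7-joint arm with a two-finger parallel gripper is mounted at the origin on the work surface. World frame = base frame: x ahead of the robot, y to its left, z up, the work surface at z = 0. Lengths are in m, angles in rad, forces in N, time in s.
With the tool pointing down it reaches from about 0.425 to 1.025 m from the base axis. Payload 3.6 kg.
Tool frame: the origin (TCP) lies at the very end of the fingers, on their centre line; the grasp point (between the pads) lies env.tcp_to_grasp behind it (env.tcp_to_grasp is the distance from the TCP to the grasp point, in m); z points along the fingers, y is the line along which they close (so a half turn about z gives the same grasp; the last joint's range is limited). The gripper opens to 85 mm and grips with 20 to 120 N. Pads are 22 mm wide; open, the fingers measure 114 mm over their backs; the gripper's body (76 mm by 85 mm) begins 54 mm behind the grasp point. The pads swing forward as they close: fully open they stand 13 mm farther back than shut.
Start: joints at [1.25, 0.591, 0.048, 1.609, -0.033, 0.943, -0.034], TCP at [0.164, -0.706, 0.231] pointing down, gripper open.
Joint ranges: [-2.69, 2.69], [-0.47, 2.24], [-1.27, 1.36], [0.19, 2.51], [-1.53, 4.68], [0.08, 2.07], [-3.09, 3.09]. Speed limits (rad/s): [2.57, 2.57, 3.14, 3.14, 3.14, 3.14, 3.14].

### API

Orientations are given as a unit quaternion [x, y, z, w].
In Python, from station import status, viewer, env gives the robot as it stands.
- The arm moves only by the tool jog_arm, never from a script. Its argument "steps" is a list of rows, each an object of numbers: "tx", "ty", "tz": the shift along the tool's x, y, z each as a share of 0.1 m, from -1 to 1; "ax", "ay", "az": the turn, a rotation vector about the tool's x, y, z each as a share of 360 degrees, from -1 to 1; "jaw": the closure, from 0 (fully open) to 1 (shut). In form: [{"tx": .., "ty": .., "tz": .., "ax": .., "ay": .., "az": .., "jaw": ..}, ...]. A call has 1 to 10 rows; each row is the pose to reach, as a shift and turn from the pose commanded when the call began, along the tool's axes at that moment, turning the shorter way round; what a row does not reach only later rows make up. A row lasts 1/12 s, in which the tool goes at most 41.7 mm and 7.16 degrees, less where a joint would pass 70% of its speed; a pose out of reach is approached as far as the arm can. A call with a number of a shift or a turn outside -1 to 1 is refused whole. A call with a gripper value outside its range is refused whole. The fingers move at their own pace and stop on an object; the grip force is fixed at half the most. Time passes only in rows, so rows that repeat a pose let the fingers close. It gives the time, the measured TCP pose, the force, the opening and the grip force at its end, in the units of the state.
- status.read_state(): the state, without advancing time (a new reading comes with each control period).
- viewer.get_image(name): name is "scene" or "top" or "wrist"; returns (picture, depth): 400x640x3 uint8, blue, green, red; 400x640 float32, m along the optical axis (not along the pixel's ray), 0 where there is no reading.
- viewer.camera_model(name): a dict with "mtx" (3x3 intrinsics, pixels), "extrinsics" (4x4, takes a point from camera to world coordinates). Camera axes: x right, y down, z forward; pixel columns grow to the right and rows downward; lengths in m; the calibration is good to about 2 mm. A picture is of the moment at which its call begins: read the wrist's pose just before it. camera_model takes no time and is no camera call; for the wrist camera it gives the pose at the moment of the call.
- env.close_job(): hands the job in; it is judged then, once.
The state is a dict: "t": time; "joint_positions": joint angles; "qd": joint speeds; "tau": joint torques, N m; "eef_pos": TCP position; "tcp_rot": TCP orientation; "force": force on the tool from outside, world axes, zero at the start; "ft_torque": the same for the moment, N m; "opening": opening from 0.0 (shut) to 1.0 (fully open); "grip_force": force on a finger pad.
Only numpy, scipy, OpenCV 4.12 (cv2) and the standard library are available. Lean on these libraries where they do the work, as an engineer would, in place of code of your own. Each camera call takes 0.05 s, during which the arm holds its last target. There are 200 camera calls.

## Working session

There is one attempt and no reset: what is moved stays moved. The work goes in short steps, Python scripts to look and compute and a tool call to move; the robot and the scene stay as the last step left them, time stands still between calls to the robot, and variables do not carry over. Pictures are saved under pics/ and viewed, at most 10 in all, crops included, and the job is handed in when it is done.

Besides the shell and the picture viewer there is one more tool, called after ">>>" in YAML: its name, and indented under it one key for each argument. jog_arm: Moves the arm, as the interface text tells. Shift numbers are shares of 0.1 m and turn numbers shares of 360 degrees, none past 1 either way. Its arguments: {"type":"object","properties":{"steps":{"type":"array","items":{"type":"object","properties":{"tx":{"type":"number"},"ty":{"type":"number"},"tz":{"type":"number"},"ax":{"type":"number"},"ay":{"type":"number"},"az":{"type":"number"},"jaw":{"type":"number"}}}}},"required":["steps"]}

```bash
mkdir -p pics; python3 - <<'E'
from station import status, viewer, env
import cv2, numpy as np
for n in ("scene","top"):
    p,d=viewer.get_image(n); cv2.imwrite(f"pics/{n}0.png",p); np.save(f"pics/{n}0.npy",d)
    m=viewer.camera_model(n); np.savez(f"pics/{n}cam.npz",K=m["mtx"],E=m["extrinsics"]); print(n,np.round(m["extrinsics"],3).tolist())
s=status.read_state(); print({k:np.round(v,3).tolist() for k,v in s.items()}, env.tcp_to_grasp)
E
```

```text
scene [[-0.794, -0.432, 0.427, 0.018], [-0.607, 0.576, -0.548, 0.49], [-0.01, -0.695, -0.719, 0.908], [0.0, 0.0, 0.0, 1.0]]
top [[-0.015, -0.998, 0.055, 0.396], [-0.999, 0.017, 0.028, -0.099], [-0.029, -0.054, -0.998, 1.413], [0.0, 0.0, 0.0, 1.0]]
{'t': 0.1, 'joint_positions': [1.249, 0.592, 0.048, 1.61, -0.033, 0.943, -0.034], 'qd': [0.0, -0.003, 0.002, -0.003, 0.001, 0.001, 0.001], 'tau': [0.003, -55.0, 1.553, -19.882, 0.01, 0.004, -0.0], 'eef_pos': [0.164, -0.706, 0.23], 'tcp_rot': [0.994, 0.114, -0.0, -0.001], 'force': [-0.481, -0.103, 0.051], 'ft_torque': [-0.043, -0.013, 0.006], 'grip_force': 0.0, 'opening': 1.003} 0.0187
```

View pics/scene0.png

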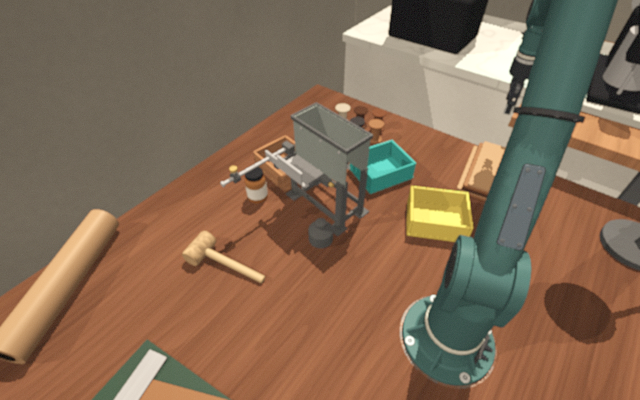

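View pics/top0.png

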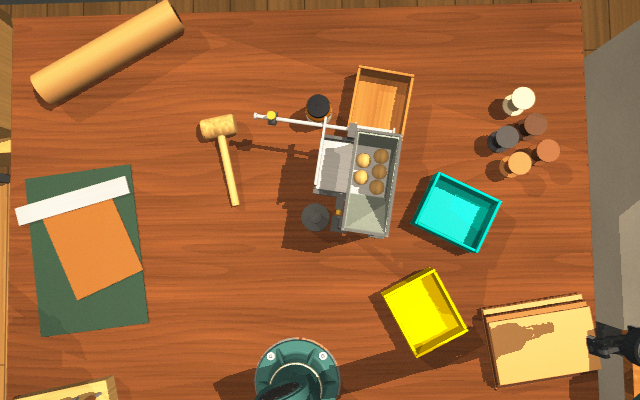

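Scene view: the hopper is at about (325,150), with the lip at (285,170) and the rod end at (223,183). In the top view the hopper is at (360,180), the lip at about (322,160), the rod end at (255,116), the jar at (318,105), the weight at (315,217), the mallet at (220,150) and the wooden box at (380,100). The teal and yellow boxes are decoys. Next I'll take an enlarged crop of the gate.

```bash
python3 - <<'E'
import cv2
a=cv2.imread("pics/top0.png")[95:245,245:415]; cv2.imwrite("pics/ctop.png",cv2.resize(a,None,fx=4,fy=4,interpolation=cv2.INTER_CUBIC)[:600,:680])
a=cv2.imread("pics/scene0.png")[95:245,215:385]; cv2.imwrite("pics/cscene.png",cv2.resize(a,None,fx=4,fy=4,interpolation=cv2.INTER_CUBIC))
E
```

```text
(no output)
```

View pics/ctop.png

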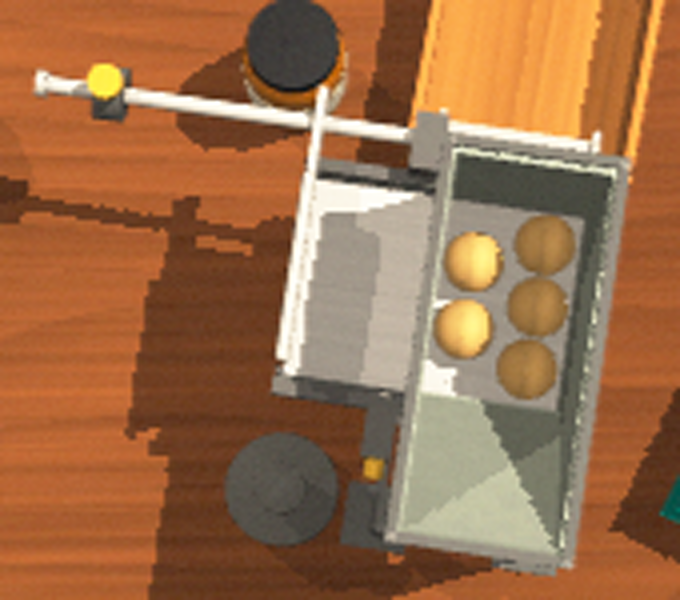

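View pics/cscene.png

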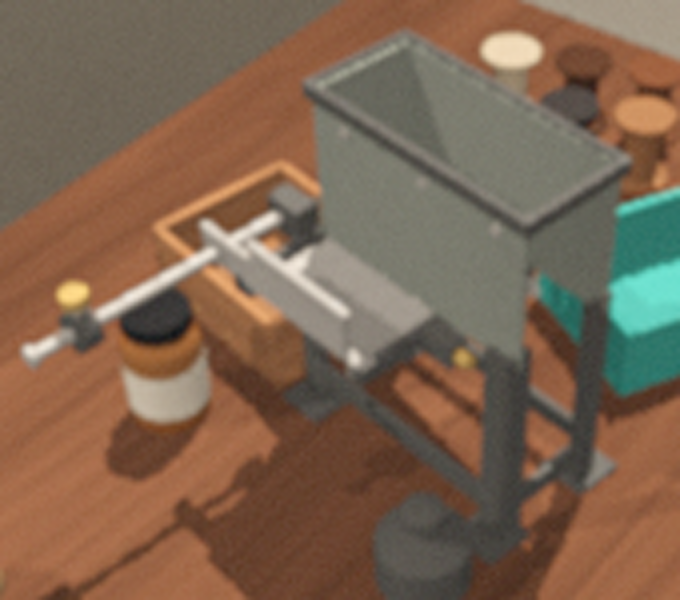

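Crops: the rod runs from (40,85) to (410,133) in the top crop with the collar at (105,90). The lip's rolled edge runs (311,165) to (288,362), and the ear tip is at (322,92). In the scene crop the rod end is at (30,355), the ear tip at (207,225) and the near lip end at (350,313). The lip is grey steel on the hopper with the wooden beads, so the choice is right. The box is the wood-coloured one beneath the chute.

```bash
cat > h.py <<'E'
import numpy as np
def cam(n):
    z=np.load(f"pics/{n}cam.npz"); return z["K"],z["E"]
def ray(n,u,v):
    K,E=cam(n); return E[:3,3],E[:3,:3]@np.linalg.solve(K,[u,v,1.])
def atz(n,u,v,z):
    o,r=ray(n,u,v); return o+r*(z-o[2])/r[2]
def tri(a,b):
    o1,r1=ray("top",*a);o2,r2=ray("scene",*b)
    s=np.linalg.lstsq(np.c_[r1,-r2],o2-o1,rcond=None)[0]
    p,q=o1+s[0]*r1,o2+s[1]*r2; return (p+q)/2,np.linalg.norm(p-q)
T=lambda x,y:(x/4+245-.375,y/4+95-.375)
S=lambda x,y:(x/4+215-.375,y/4+95-.375)
E
python3 - <<'E'
from h import *
P={}
for n,a,b in [("rodend",(40,85),(30,355)),("eartip",(322,92),(207,225)),("lipnear",(288,362),(350,313)),("thumb",(105,80),(73,292)),("jar",(292,45),(155,308)),("rimNear",(392,540),(530,222)),("rimFar",(447,148),(312,85))]:
    p,e=tri(T(*a),S(*b)); P[n]=p; print(n,p.round(4),round(e,4))
for n,a,z in [("rod0",(410,133),.2),("rodend",(40,85),.2),("lipA",(311,165),.232),("lipB",(288,362),.232),("ear",(322,92),.232),("rimN",(392,540),.324),("rimF",(447,148),.324)]:
    P[n]=atz("top",*T(*a),z);print(n,P[n].round(4))
def ang(d): return np.degrees(np.arctan2(d[1],d[0]))
print("yaw of hopper y: rod",ang(P["rodend"]-P["rod0"]),"lip",ang(P["lipA"]-P["lipB"])+90,"rim",ang(P["rimF"]-P["rimN"])+90)
E
```

```text
rodend [0.677  0.0779 0.2028] 0.0013
eartip [ 0.666  -0.0904  0.2141] 0.0003
lipnear [ 0.507  -0.0676  0.2289] 0.0023
thumb [0.6717 0.0354 0.2338] 0.0006
jar [ 0.7192 -0.0708  0.1154] 0.0006
rimNear [ 0.4026 -0.1239  0.3227] 0.0007
rimFar [ 0.6102 -0.1568  0.3238] 0.0006
rod0 [ 0.6436 -0.1419  0.2   ]
rodend [0.6771 0.0779 0.2   ]
lipA [ 0.6196 -0.0834  0.232 ]
lipB [ 0.5058 -0.0684  0.232 ]
ear [ 0.6621 -0.0904  0.232 ]
rimN [ 0.4023 -0.1241  0.324 ]
rimF [ 0.6099 -0.157   0.324 ]
yaw of hopper y: rod 81.32440966649321 lip 82.4909655053127 rim 80.99043180855776
```

The triangulated rod end is at z 0.203 and the hopper rim at 0.323, both matching the text. Hopper +y has yaw 81.3°, its origin is at about (0.544,-0.197), and the lip is at (0.562,-0.078). I'll lift first and turn the tool to the hopper's axes, so tool x = hopper x and tool y = -hopper y.

>>> jog_arm:
  steps:
    - {"tz": -1, "az": 0.0606, "jaw": 0.4}
    - {"tz": -1, "az": 0.0606, "jaw": 0.4}
    - {"tz": -1, "az": 0.0606, "jaw": 0.4}
    - {"tz": -1, "az": 0.0606, "jaw": 0.4}
    - {"tz": -1, "az": 0.0606, "jaw": 0.4}

```text
$.steps[0]: bad value
```

>>> jog_arm:
  steps:
    - {"tz": -1, "ty": -1, "jaw": 0.4}
    - {"tz": -1, "ty": -1, "jaw": 0.4}
    - {"tz": -1, "ty": -1, "jaw": 0.4}
    - {"tz": -1, "ty": -1, "jaw": 0.4}

```text
$.steps[0]: bad value
```

>>> jog_arm:
  steps:
    - {"tx": 0.5, "ty": -1, "jaw": 0.4}
    - {"tx": 0.5, "ty": -1, "jaw": 0.4}
    - {"tx": 0.5, "ty": -1, "jaw": 0.4}
    - {"tx": 0.5, "ty": -1, "jaw": 0.4}

```text
$.steps[0]: bad value
```

The rows may need every key, so I'll try one full row.

>>> jog_arm:
  steps:
    - {"tx": 0, "ty": 0, "tz": -0.95, "ax": 0, "ay": 0, "az": 0.0606, "jaw": 0.4}
    - {"tx": 0, "ty": 0, "tz": -0.95, "ax": 0, "ay": 0, "az": 0.0606, "jaw": 0.4}
    - {"tx": 0, "ty": 0, "tz": -0.95, "ax": 0, "ay": 0, "az": 0.0606, "jaw": 0.4}
    - {"tx": 0, "ty": 0, "tz": -0.95, "ax": 0, "ay": 0, "az": 0.0606, "jaw": 0.4}

```text
t: 0.43
eef_pos: [0.1642, -0.7089, 0.3316]
tcp_rot: [0.997, -0.078, 0.001, 0.004]
force: [-0.3, 1.0, -0.1]
opening: 0.598
grip_force: 0.0
```

>>> jog_arm:
  steps:
    - {"tx": 0, "ty": -1, "tz": -1, "ax": 0, "ay": 0, "az": 0, "jaw": 0.4}
    - {"tx": 0, "ty": -1, "tz": -1, "ax": 0, "ay": 0, "az": 0, "jaw": 0.4}
    - {"tx": 0, "ty": -1, "tz": -1, "ax": 0, "ay": 0, "az": 0, "jaw": 0.4}
    - {"tx": 0, "ty": -1, "tz": -1, "ax": 0, "ay": 0, "az": 0, "jaw": 0.4}
    - {"tx": 0, "ty": -1, "tz": -1, "ax": 0, "ay": 0, "az": 0, "jaw": 0.4}

```text
t: 0.85
eef_pos: [0.1805, -0.6061, 0.4294]
tcp_rot: [0.997, -0.074, 0.002, 0.002]
force: [-0.4, -0.6, -0.3]
opening: 0.597
grip_force: 0.0
```

>>> jog_arm:
  steps:
    - {"tx": 0.6, "ty": -1, "tz": 0, "ax": 0, "ay": 0, "az": 0, "jaw": 0.4}
    - {"tx": 0.6, "ty": -1, "tz": 0, "ax": 0, "ay": 0, "az": 0, "jaw": 0.4}
    - {"tx": 0.6, "ty": -1, "tz": 0, "ax": 0, "ay": 0, "az": 0, "jaw": 0.4}
    - {"tx": 0.6, "ty": -1, "tz": 0, "ax": 0, "ay": 0, "az": 0, "jaw": 0.4}

```text
t: 1.18
eef_pos: [0.2599, -0.5117, 0.4237]
tcp_rot: [0.998, -0.07, 0.001, -0.004]
force: [1.1, 0.3, -0.7]
opening: 0.598
grip_force: 0.0
```

>>> jog_arm:
  steps:
    - {"tx": 0.6, "ty": -1, "tz": 0, "ax": 0, "ay": 0, "az": 0, "jaw": 0.4}
    - {"tx": 0.6, "ty": -1, "tz": 0, "ax": 0, "ay": 0, "az": 0, "jaw": 0.4}
    - {"tx": 0.6, "ty": -1, "tz": 0, "ax": 0, "ay": 0, "az": 0, "jaw": 0.4}
    - {"tx": 0.6, "ty": -1, "tz": 0, "ax": 0, "ay": 0, "az": 0, "jaw": 0.4}

```text
t: 1.52
eef_pos: [0.3338, -0.4217, 0.4239]
tcp_rot: [0.998, -0.07, 0.0, -0.003]
force: [0.7, 0.9, -0.0]
opening: 0.599
grip_force: 0.0
```

>>> jog_arm:
  steps:
    - {"tx": 0.6, "ty": -1, "tz": 0, "ax": 0, "ay": 0, "az": 0, "jaw": 0.4}
    - {"tx": 0.6, "ty": -1, "tz": 0, "ax": 0, "ay": 0, "az": 0, "jaw": 0.4}
    - {"tx": 0.6, "ty": -1, "tz": 0, "ax": 0, "ay": 0, "az": 0, "jaw": 0.4}
    - {"tx": 0.6, "ty": -1, "tz": 0, "ax": 0, "ay": 0, "az": 0, "jaw": 0.4}

```text
t: 1.85
eef_pos: [0.4078, -0.3319, 0.4242]
tcp_rot: [0.998, -0.07, 0.0, -0.003]
force: [0.5, 1.1, -0.5]
opening: 0.599
grip_force: 0.0
```

>>> jog_arm:
  steps:
    - {"tx": 0.6, "ty": -1, "tz": 0, "ax": 0, "ay": 0, "az": 0, "jaw": 0.4}
    - {"tx": 0.6, "ty": -1, "tz": 0, "ax": 0, "ay": 0, "az": 0, "jaw": 0.4}
    - {"tx": 0.6, "ty": -1, "tz": 0, "ax": 0, "ay": 0, "az": 0, "jaw": 0.4}
    - {"tx": 0.6, "ty": -1, "tz": 0, "ax": 0, "ay": 0, "az": 0, "jaw": 0.4}

```text
t: 2.18
eef_pos: [0.4819, -0.2419, 0.4242]
tcp_rot: [0.998, -0.07, 0.0, -0.003]
force: [0.9, 1.1, 0.3]
opening: 0.601
grip_force: 0.0
```

>>> jog_arm:
  steps:
    - {"tx": 0.6, "ty": -1, "tz": 0, "ax": 0, "ay": 0, "az": 0, "jaw": 0.4}
    - {"tx": 0.6, "ty": -1, "tz": 0, "ax": 0, "ay": 0, "az": 0, "jaw": 0.4}
    - {"tx": 0.6, "ty": -1, "tz": 0, "ax": 0, "ay": 0, "az": 0, "jaw": 0.4}
    - {"tx": 0.6, "ty": -1, "tz": 0, "ax": 0, "ay": 0, "az": 0, "jaw": 0.4}

```text
t: 2.52
eef_pos: [0.5559, -0.1519, 0.424]
tcp_rot: [0.998, -0.07, -0.0, -0.003]
force: [0.2, 0.9, -0.5]
opening: 0.601
grip_force: 0.0
```

>>> jog_arm:
  steps:
    - {"tx": -0.05, "ty": -0.88, "tz": 0, "ax": 0, "ay": 0, "az": 0.002, "jaw": 0.4}
    - {"tx": -0.05, "ty": -0.88, "tz": 0, "ax": 0, "ay": 0, "az": 0.002, "jaw": 0.4}
    - {"tx": -0.05, "ty": -0.88, "tz": 0, "ax": 0, "ay": 0, "az": 0.002, "jaw": 0.4}
    - {"tx": -0.05, "ty": -0.88, "tz": 0, "ax": 0, "ay": 0, "az": 0.002, "jaw": 0.4}
    - {"tx": -0.05, "ty": -0.88, "tz": 0, "ax": 0, "ay": 0, "az": 0.002, "jaw": 0.4}

```text
t: 2.93
eef_pos: [0.5599, -0.0726, 0.4248]
tcp_rot: [0.997, -0.082, -0.001, 0.001]
force: [-0.3, -1.4, 0.0]
opening: 0.601
grip_force: 0.0
```

```bash
python3 - <<'E'
from station import status, viewer
import cv2, numpy as np
s=status.read_state();print(s["eef_pos"],s["tcp_rot"])
p,d=viewer.get_image("wrist"); m=viewer.camera_model("wrist")
np.savez("pics/w1cam.npz",K=m["mtx"],E=m["extrinsics"]); np.save("pics/w1.npy",d); cv2.imwrite("pics/w1.png",p)
E
```

```text
[ 0.55985453 -0.07264069  0.42476348] [ 9.96595826e-01 -8.24320982e-02 -1.20488035e-03  5.07065885e-04]
```

View pics/w1.png

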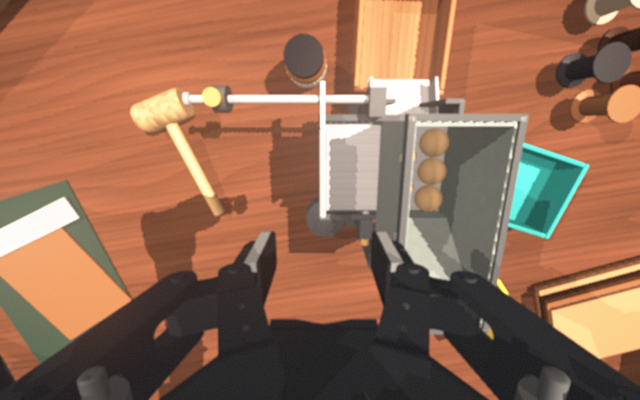

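Wrist view: the lip edge is at column 323, rows 120-216 (ear tip at 83). The rod runs from (185,98) to (370,99) with the collar at (220,98). The fingers are at (265,245) and (380,245), astride the lip's column, and the rod lies level with the jaw line.

```bash
python3 - <<'E'
from h import *
P={n:atz("w1",u,v,z) for n,u,v,z in [("lipN",323.5,216,.232),("lipF",323,122,.232),("ear",323,83,.232),("rodend",185,98,.2),("rod0",368,99,.2),("collar",229,98,.2)]}
for n in P: print(n,P[n].round(4))
d=P["rodend"]-P["rod0"]; print(np.degrees(np.arctan2(d[1],d[0])))
dep=np.load("pics/w1.npy"); K,E=cam("w1")
for u,v in [(323,150),(323,180),(323,200),(325,160),(350,170)]:
    p=E[:3,3]+E[:3,:3]@np.linalg.solve(K,[u,v,1.])*dep[v,u]; print(u,v,p.round(4))
t=np.radians(81.3); Y=np.array([np.cos(t),np.sin(t)]); X=np.array([Y[1],-Y[0]]); O=P["rodend"][:2]-.09*X-.292*Y
O=(O+np.array([.5439,-.1971]))/2; print("O",O)
for n in P: print(n,((P[n][:2]-O)@X).round(4),((P[n][:2]-O)@Y).round(4))
tcp=np.array([.55985,-.07264])-O; print("tcp",tcp@X,tcp@Y)
E
```

```text
lipN [ 0.509  -0.0665  0.232 ]
lipF [ 0.6224 -0.0851  0.232 ]
ear [ 0.6639 -0.0921  0.232 ]
rodend [0.6791 0.0789 0.2   ]
rod0 [ 0.6402 -0.1448  0.2   ]
collar [0.67   0.0251 0.2   ]
80.12779577098118
323 150 [ 0.5907 -0.0797  0.2321]
323 180 [ 0.5549 -0.0736  0.232 ]
323 200 [ 0.5298 -0.0694  0.2317]
325 160 [ 0.5783 -0.0801  0.2298]
350 170 [ 0.5527 -0.1112  0.1839]
O [ 0.54493601 -0.19662601]
lipN -0.0552 0.1232
lipF 0.0597 0.122
ear 0.1018 0.1213
rodend 0.091 0.2926
rod0 0.0863 0.0656
collar 0.0901 0.2381
tcp -0.004011840573929911 0.12481531226696713
```

>>> jog_arm:
  steps:
    - {"tx": 0.04, "ty": -0.05, "tz": 1, "ax": 0, "ay": 0, "az": 0, "jaw": 0.4}
    - {"tx": 0.04, "ty": -0.05, "tz": 1, "ax": 0, "ay": 0, "az": 0, "jaw": 0.4}
    - {"tx": 0.04, "ty": -0.05, "tz": 1, "ax": 0, "ay": 0, "az": 0, "jaw": 0.4}
    - {"tx": 0.04, "ty": -0.05, "tz": 1, "ax": 0, "ay": 0, "az": 0, "jaw": 0.4}
    - {"tx": 0.04, "ty": -0.05, "tz": 1, "ax": 0, "ay": 0, "az": 0, "jaw": 0.4}
    - {"tx": 0.04, "ty": -0.05, "tz": 1, "ax": 0, "ay": 0, "az": 0, "jaw": 0.4}

```text
t: 3.48
eef_pos: [0.566, -0.0686, 0.3277]
tcp_rot: [0.996, -0.084, 0.001, 0.0]
force: [0.7, 0.2, 0.4]
opening: 0.597
grip_force: 0.0
```

>>> jog_arm:
  steps:
    - {"tx": 0, "ty": -0.07, "tz": 0.75, "ax": 0, "ay": 0, "az": -0.001, "jaw": 0.4}
    - {"tx": 0, "ty": -0.07, "tz": 0.75, "ax": 0, "ay": 0, "az": -0.001, "jaw": 0.4}
    - {"tx": 0, "ty": -0.07, "tz": 0.75, "ax": 0, "ay": 0, "az": -0.001, "jaw": 0.4}
    - {"tx": 0, "ty": -0.07, "tz": 0.75, "ax": 0, "ay": 0, "az": -0.001, "jaw": 0.4}
    - {"tx": 0, "ty": -0.07, "tz": 0.75, "ax": 0, "ay": 0, "az": -0.001, "jaw": 0.4}

```text
t: 3.9
eef_pos: [0.568, -0.0606, 0.2539]
tcp_rot: [0.997, -0.08, 0.002, 0.0]
force: [0.8, 0.0, 0.5]
opening: 0.598
grip_force: 0.0
```

```bash
python3 - <<'E'
from station import status, viewer
import cv2, numpy as np
p,d=viewer.get_image("wrist"); cv2.imwrite("pics/w2.png",p)
E
```

```text
(no output)
```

View pics/w2.png

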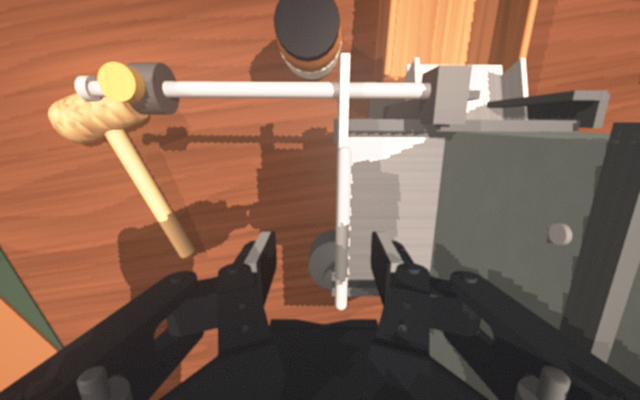

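The lip at column 343 lies between the fingers (outer at 270, inner at 373), with the plate open under the inner finger. I'll go straight down.

>>> jog_arm:
  steps:
    - {"tx": 0, "ty": 0, "tz": 0.25, "ax": 0, "ay": 0, "az": 0, "jaw": 0.4}
    - {"tx": 0, "ty": 0, "tz": 0.4, "ax": 0, "ay": 0, "az": 0, "jaw": 0.4}
    - {"tx": 0, "ty": 0, "tz": 0.53, "ax": 0, "ay": 0, "az": 0, "jaw": 0.4}
    - {"tx": 0, "ty": 0, "tz": 0.53, "ax": 0, "ay": 0, "az": 0, "jaw": 0.4}
    - {"tx": 0, "ty": 0, "tz": 0.53, "ax": 0, "ay": 0, "az": 0, "jaw": 0.4}

```text
t: 4.37
eef_pos: [0.5672, -0.0604, 0.1999]
tcp_rot: [0.997, -0.08, 0.001, 0.0]
force: [0.7, -0.3, 1.3]
opening: 0.6
grip_force: 0.0
```

Hooked without contact. Now a gentle pull to learn the contact stiffness.

>>> jog_arm:
  steps:
    - {"tx": 0, "ty": -0.04, "tz": 0, "ax": 0, "ay": 0, "az": 0, "jaw": 0.4}
    - {"tx": 0, "ty": -0.08, "tz": 0, "ax": 0, "ay": 0, "az": 0, "jaw": 0.4}
    - {"tx": 0, "ty": -0.12, "tz": 0, "ax": 0, "ay": 0, "az": 0, "jaw": 0.4}
    - {"tx": 0, "ty": -0.16, "tz": 0, "ax": 0, "ay": 0, "az": 0, "jaw": 0.4}
    - {"tx": 0, "ty": -0.2, "tz": 0, "ax": 0, "ay": 0, "az": 0, "jaw": 0.4}

```text
t: 4.78
eef_pos: [0.5699, -0.0445, 0.1998]
tcp_rot: [0.997, -0.081, 0.001, 0.003]
force: [-0.9, -8.7, 3.7]
opening: 0.596
grip_force: 4.2
```

>>> jog_arm:
  steps:
    - {"tx": 0, "ty": -0.04, "tz": 0, "ax": 0, "ay": 0, "az": 0, "jaw": 0.4}
    - {"tx": 0, "ty": -0.08, "tz": 0, "ax": 0, "ay": 0, "az": 0, "jaw": 0.4}
    - {"tx": 0, "ty": -0.12, "tz": 0, "ax": 0, "ay": 0, "az": 0, "jaw": 0.4}
    - {"tx": 0, "ty": -0.16, "tz": 0, "ax": 0, "ay": 0, "az": 0, "jaw": 0.4}

```text
t: 5.12
eef_pos: [0.5725, -0.0292, 0.1998]
tcp_rot: [0.997, -0.081, 0.001, 0.003]
force: [-0.7, -9.5, 4.3]
opening: 0.602
grip_force: 4.3
```

>>> jog_arm:
  steps:
    - {"tx": 0, "ty": -0.04, "tz": 0, "ax": 0, "ay": 0, "az": 0, "jaw": 0.4}
    - {"tx": 0, "ty": -0.08, "tz": 0, "ax": 0, "ay": 0, "az": 0, "jaw": 0.4}
    - {"tx": 0, "ty": -0.12, "tz": 0, "ax": 0, "ay": 0, "az": 0, "jaw": 0.4}
    - {"tx": 0, "ty": -0.16, "tz": 0, "ax": 0, "ay": 0, "az": 0, "jaw": 0.4}
    - {"tx": 0, "ty": -0.2, "tz": 0, "ax": 0, "ay": 0, "az": 0, "jaw": 0.4}

```text
t: 5.53
eef_pos: [0.5751, -0.0142, 0.1996]
tcp_rot: [0.997, -0.082, 0.0, 0.006]
force: [-1.2, -15.4, 5.4]
opening: 0.599
grip_force: 8.3
```

>>> jog_arm:
  steps:
    - {"tx": 0, "ty": -0.04, "tz": 0, "ax": 0, "ay": 0, "az": 0, "jaw": 0.4}
    - {"tx": 0, "ty": -0.08, "tz": 0, "ax": 0, "ay": 0, "az": 0, "jaw": 0.4}
    - {"tx": 0, "ty": -0.12, "tz": 0, "ax": 0, "ay": 0, "az": 0, "jaw": 0.4}
    - {"tx": 0, "ty": -0.16, "tz": 0, "ax": 0, "ay": 0, "az": 0, "jaw": 0.4}
    - {"tx": 0, "ty": -0.2, "tz": 0, "ax": 0, "ay": 0, "az": 0, "jaw": 0.4}

```text
t: 5.95
eef_pos: [0.5791, 0.01, 0.1998]
tcp_rot: [0.997, -0.081, 0.001, 0.003]
force: [-0.5, -8.7, 4.5]
opening: 0.597
grip_force: 4.3
```

>>> jog_arm:
  steps:
    - {"tx": 0, "ty": -0.03, "tz": 0, "ax": 0, "ay": 0, "az": 0, "jaw": 0.4}
    - {"tx": 0, "ty": -0.06, "tz": 0, "ax": 0, "ay": 0, "az": 0, "jaw": 0.4}
    - {"tx": 0, "ty": -0.09, "tz": 0, "ax": 0, "ay": 0, "az": 0, "jaw": 0.4}
    - {"tx": 0, "ty": -0.12, "tz": 0, "ax": 0, "ay": 0, "az": 0, "jaw": 0.4}
    - {"tx": 0, "ty": -0.15, "tz": 0, "ax": 0, "ay": 0, "az": 0, "jaw": 0.4}

```text
t: 6.37
eef_pos: [0.5816, 0.0253, 0.1998]
tcp_rot: [0.997, -0.081, 0.001, 0.003]
force: [0.6, -8.5, 4.3]
opening: 0.604
grip_force: 4.1
```

The click is past (15 N peak, back to 8.5 N). The gate is at about 80 mm, so from here I'll use small calls.

>>> jog_arm:
  steps:
    - {"tx": 0, "ty": -0.03, "tz": 0, "ax": 0, "ay": 0, "az": 0, "jaw": 0.4}
    - {"tx": 0, "ty": -0.06, "tz": 0, "ax": 0, "ay": 0, "az": 0, "jaw": 0.4}
    - {"tx": 0, "ty": -0.09, "tz": 0, "ax": 0, "ay": 0, "az": 0, "jaw": 0.4}
    - {"tx": 0, "ty": -0.11, "tz": 0, "ax": 0, "ay": 0, "az": 0, "jaw": 0.4}

```text
t: 6.7
eef_pos: [0.5835, 0.0365, 0.1999]
tcp_rot: [0.997, -0.081, 0.001, 0.003]
force: [0.5, -8.1, 4.1]
opening: 0.605
grip_force: 3.9
```

>>> jog_arm:
  steps:
    - {"tx": 0, "ty": -0.02, "tz": 0, "ax": 0, "ay": 0, "az": 0, "jaw": 0.4}
    - {"tx": 0, "ty": -0.04, "tz": 0, "ax": 0, "ay": 0, "az": 0, "jaw": 0.4}
    - {"tx": 0, "ty": -0.06, "tz": 0, "ax": 0, "ay": 0, "az": 0, "jaw": 0.4}

```text
t: 6.95
eef_pos: [0.5844, 0.0423, 0.1999]
tcp_rot: [0.997, -0.081, 0.001, 0.003]
force: [0.3, -8.2, 4.2]
opening: 0.598
grip_force: 3.9
```

>>> jog_arm:
  steps:
    - {"tx": 0, "ty": -0.015, "tz": 0, "ax": 0, "ay": 0, "az": 0, "jaw": 0.4}
    - {"tx": 0, "ty": -0.03, "tz": 0, "ax": 0, "ay": 0, "az": 0, "jaw": 0.4}
    - {"tx": 0, "ty": -0.045, "tz": 0, "ax": 0, "ay": 0, "az": 0, "jaw": 0.4}

```text
t: 7.2
eef_pos: [0.5852, 0.0468, 0.1998]
tcp_rot: [0.997, -0.081, 0.001, 0.003]
force: [-0.4, -8.2, 3.6]
opening: 0.602
grip_force: 3.8
```

>>> jog_arm:
  steps:
    - {"tx": 0, "ty": -0.015, "tz": 0, "ax": 0, "ay": 0, "az": 0, "jaw": 0.4}
    - {"tx": 0, "ty": -0.03, "tz": 0, "ax": 0, "ay": 0, "az": 0, "jaw": 0.4}
    - {"tx": 0, "ty": -0.045, "tz": 0, "ax": 0, "ay": 0, "az": 0, "jaw": 0.4}

```text
t: 7.45
eef_pos: [0.5859, 0.0512, 0.1998]
tcp_rot: [0.997, -0.081, 0.001, 0.003]
force: [-0.0, -8.2, 3.5]
opening: 0.603
grip_force: 3.8
```

>>> jog_arm:
  steps:
    - {"tx": 0, "ty": -0.015, "tz": 0, "ax": 0, "ay": 0, "az": 0, "jaw": 0.4}
    - {"tx": 0, "ty": -0.03, "tz": 0, "ax": 0, "ay": 0, "az": 0, "jaw": 0.4}
    - {"tx": 0, "ty": -0.045, "tz": 0, "ax": 0, "ay": 0, "az": 0, "jaw": 0.4}

```text
t: 7.7
eef_pos: [0.5867, 0.0556, 0.1998]
tcp_rot: [0.997, -0.081, 0.001, 0.003]
force: [-0.3, -6.9, 4.1]
opening: 0.603
grip_force: 3.8
```

>>> jog_arm:
  steps:
    - {"tx": 0, "ty": -0.015, "tz": 0, "ax": 0, "ay": 0, "az": 0, "jaw": 0.4}
    - {"tx": 0, "ty": -0.03, "tz": 0, "ax": 0, "ay": 0, "az": 0, "jaw": 0.4}
    - {"tx": 0, "ty": -0.045, "tz": 0, "ax": 0, "ay": 0, "az": 0, "jaw": 0.4}

```text
t: 7.95
eef_pos: [0.5874, 0.0601, 0.1998]
tcp_rot: [0.997, -0.081, 0.001, 0.003]
force: [0.4, -7.7, 4.6]
opening: 0.6
grip_force: 3.8
```

>>> jog_arm:
  steps:
    - {"tx": 0, "ty": -0.015, "tz": 0, "ax": 0, "ay": 0, "az": 0, "jaw": 0.4}
    - {"tx": 0, "ty": -0.03, "tz": 0, "ax": 0, "ay": 0, "az": 0, "jaw": 0.4}
    - {"tx": 0, "ty": -0.045, "tz": 0, "ax": 0, "ay": 0, "az": 0, "jaw": 0.4}

```text
t: 8.2
eef_pos: [0.5876, 0.0611, 0.1997]
tcp_rot: [0.997, -0.081, 0.001, 0.005]
force: [0.6, -15.3, 6.2]
opening: 0.601
grip_force: 7.3
```

That's the stop: the motion ended with +7 N at about 116 mm. I'll hold there with a touch more.

>>> jog_arm:
  steps:
    - {"tx": 0, "ty": -0.008, "tz": 0, "ax": 0, "ay": 0, "az": 0, "jaw": 0.4}
    - {"tx": 0, "ty": -0.008, "tz": 0, "ax": 0, "ay": 0, "az": 0, "jaw": 0.4}
    - {"tx": 0, "ty": -0.008, "tz": 0, "ax": 0, "ay": 0, "az": 0, "jaw": 0.4}
    - {"tx": 0, "ty": -0.008, "tz": 0, "ax": 0, "ay": 0, "az": 0, "jaw": 0.4}

```text
t: 8.53
eef_pos: [0.5876, 0.0611, 0.1997]
tcp_rot: [0.997, -0.082, 0.001, 0.005]
force: [-0.8, -13.8, 6.5]
opening: 0.6
grip_force: 6.7
```

>>> jog_arm:
  steps:
    - {"tx": 0, "ty": -0.02, "tz": 0, "ax": 0, "ay": 0, "az": 0, "jaw": 0.4}
    - {"tx": 0, "ty": -0.02, "tz": 0, "ax": 0, "ay": 0, "az": 0, "jaw": 0.4}
    - {"tx": 0, "ty": -0.02, "tz": 0, "ax": 0, "ay": 0, "az": 0, "jaw": 0.4}
    - {"tx": 0, "ty": -0.02, "tz": 0, "ax": 0, "ay": 0, "az": 0, "jaw": 0.4}

```text
t: 8.87
eef_pos: [0.5876, 0.0611, 0.1996]
tcp_rot: [0.997, -0.082, 0.0, 0.007]
force: [-0.9, -16.8, 6.5]
opening: 0.602
grip_force: 8.1
```

Firm, with no further motion and about 9 N above friction. Now I'll back the finger off the lip and lift.

>>> jog_arm:
  steps:
    - {"tx": 0, "ty": 0.08, "tz": 0, "ax": 0, "ay": 0, "az": 0, "jaw": 0.4}
    - {"tx": 0, "ty": 0.2, "tz": 0, "ax": 0, "ay": 0, "az": 0, "jaw": 0.4}
    - {"tx": 0, "ty": 0.2, "tz": 0, "ax": 0, "ay": 0, "az": 0, "jaw": 0.4}
    - {"tx": 0, "ty": 0.2, "tz": 0, "ax": 0, "ay": 0, "az": 0, "jaw": 0.4}

```text
t: 9.2
eef_pos: [0.5839, 0.052, 0.1985]
tcp_rot: [0.997, -0.08, 0.0, -0.0]
force: [-0.6, 0.0, 0.8]
opening: 0.599
grip_force: 0.0
```

>>> jog_arm:
  steps:
    - {"tx": 0, "ty": 0, "tz": -0.3, "ax": 0, "ay": 0, "az": 0, "jaw": 0.4}
    - {"tx": 0, "ty": 0, "tz": -0.6, "ax": 0, "ay": 0, "az": 0, "jaw": 0.4}
    - {"tx": 0, "ty": 0, "tz": -1, "ax": 0, "ay": 0, "az": 0, "jaw": 0.4}
    - {"tx": 0, "ty": 0, "tz": -1, "ax": 0, "ay": 0, "az": 0, "jaw": 0.4}
    - {"tx": 0, "ty": 0, "tz": -1, "ax": 0, "ay": 0, "az": 0, "jaw": 0.4}

```text
t: 9.62
eef_pos: [0.5859, 0.054, 0.3013]
tcp_rot: [0.997, -0.078, 0.003, -0.001]
force: [-0.4, -0.5, -0.1]
opening: 0.602
grip_force: 0.0
```

>>> jog_arm:
  steps:
    - {"tx": -1, "ty": -1, "tz": -1, "ax": 0, "ay": 0, "az": 0, "jaw": 0.4}
    - {"tx": -1, "ty": -1, "tz": -1, "ax": 0, "ay": 0, "az": 0, "jaw": 0.4}
    - {"tx": -1, "ty": -1, "tz": -1, "ax": 0, "ay": 0, "az": 0, "jaw": 0.4}
    - {"tx": -1, "ty": -1, "tz": -1, "ax": 0, "ay": 0, "az": 0, "jaw": 0.4}
    - {"tx": -1, "ty": -1, "tz": -1, "ax": 0, "ay": 0, "az": 0, "jaw": 0.4}
    - {"tx": -1, "ty": -1, "tz": -1, "ax": 0, "ay": 0, "az": 0, "jaw": 0.4}

```text
t: 10.12
eef_pos: [0.4996, 0.1707, 0.3995]
tcp_rot: [0.997, -0.076, 0.001, -0.001]
force: [0.7, -0.8, -0.2]
opening: 0.601
grip_force: 0.0
```

```bash
python3 - <<'E'
from station import viewer
import cv2
p,d=viewer.get_image("top"); cv2.imwrite("pics/top2.png",cv2.resize(p[50:250,180:440],None,fx=3,fy=3))
E
```

```text
(no output)
```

View pics/top2.png

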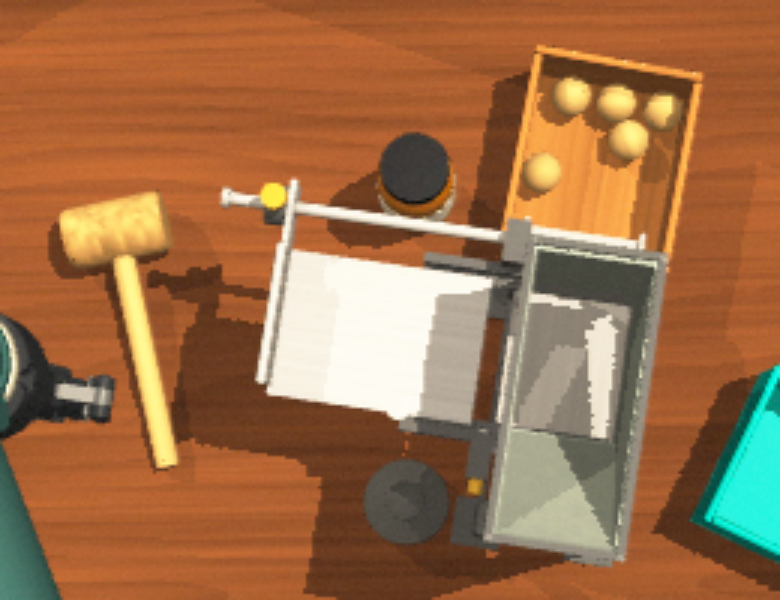

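The gate is fully open with its ear against the collar at (285,200). All five beads are in the wooden box at (541,172), (572,96), (617,102), (662,110) and (628,138). The bystanders haven't moved and the arm is clear.

>>> jog_arm:
  steps:
    - {"tx": 0, "ty": 0, "tz": 0, "ax": 0, "ay": 0, "az": 0, "jaw": 0.4}
    - {"tx": 0, "ty": 0, "tz": 0, "ax": 0, "ay": 0, "az": 0, "jaw": 0.4}
    - {"tx": 0, "ty": 0, "tz": 0, "ax": 0, "ay": 0, "az": 0, "jaw": 0.4}
    - {"tx": 0, "ty": 0, "tz": 0, "ax": 0, "ay": 0, "az": 0, "jaw": 0.4}
    - {"tx": 0, "ty": 0, "tz": 0, "ax": 0, "ay": 0, "az": 0, "jaw": 0.4}
    - {"tx": 0, "ty": 0, "tz": 0, "ax": 0, "ay": 0, "az": 0, "jaw": 0.4}
    - {"tx": 0, "ty": 0, "tz": 0, "ax": 0, "ay": 0, "az": 0, "jaw": 0.4}
    - {"tx": 0, "ty": 0, "tz": 0, "ax": 0, "ay": 0, "az": 0, "jaw": 0.4}

```text
t: 10.83
eef_pos: [0.5012, 0.1663, 0.3983]
tcp_rot: [0.997, -0.08, -0.0, -0.0]
force: [-0.4, 0.7, 0.8]
opening: 0.603
grip_force: 0.0
```

```bash
python3 -c "
from station import env
print(env.close_job())"
```

```text
the job is handed in; nothing more can be done
None
```

The gate is drawn past the click to its end stop (about 116 mm by my estimate, pressed with about 9 N) and left open; all five beads are in the wooden box, the bystanders look unmoved in the last top view, and the job was handed in at about 11 s with no verdict returned.

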